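# Unstack the drawer fittings onto their outlines

### The arm

A 6-joint arm with a two-finger parallel gripper is mounted at the origin on the work surface. World frame = base frame: x ahead of the robot, y to its left, z up, the work surface at z = 0. Lengths are in m, angles in degrees, forces in N, time in s.
With the tool pointing down it reaches from about 0.4 to 0.825 m from the base axis. Payload 7 kg.
Tool frame: the origin (TCP) lies at the very end of the fingers, on their centre line; the grasp point (between the pads) lies hold_point_z behind it (hold_point_z is the distance from the TCP to the grasp point, in m); z points along the fingers, y is the line along which they close (so a half turn about z gives the same grasp; the last joint's range is limited). The gripper opens to 88 mm and grips with 3 to 60 N. Pads are 19 mm wide; open, the fingers measure 130 mm over their backs; the gripper's body (78 mm by 193 mm) begins 47 mm behind the grasp point.
Start: joints at [-60.269, 20.546, 0.682, 0, -70.136, -16.507], TCP at [0.154, -0.657, 0.227] pointing down, gripper open.
Joint ranges: [-176.03, 176.03], [-82.01, 121.73], [-58.28, 71.71], [-173.87, 95.51], [-174.79, -0.11], [-173.66, 173.66]. Speed limits (degrees/s): [136.94, 136.94, 172.46, 180, 180, 180].

### API

Orientations are given as [roll, pitch, yaw] about the fixed x, y, z axes, in that order (R = Rz(yaw) Ry(pitch) Rx(roll)).
In Python, from plant import get_obs, snapshot, close_job, hold_point_z gives the robot as it stands.
- The arm moves only by the tool play_rows, never from a script. Its argument "commands" is a list that holds one entry, the list of rows, each a list of 7 numbers: the shift along the tool's x, y, z in cm, then the turn, a rotation vector about the tool's x, y, z in degrees, then the opening, from 0 (shut) to 1 (fully open). In form: [[[x, y, z, ax, ay, az, fingers], ...]]. A call has 1 to 20 rows; each row is the pose to reach, as a shift and turn from the pose commanded when the call began, along the tool's axes at that moment; what a row does not reach only later rows make up. A row lasts 1/12 s, in which the tool goes at most 41.7 mm and 7.16 degrees, less where a joint would pass 70% of its speed; a pose out of reach is approached as far as the arm can. A call with a gripper value outside its range is refused whole. The fingers move at their own pace and stop on an object; the grip force is fixed at half the most. Time passes only in rows, so rows that repeat a pose let the fingers close. It gives the time, the measured TCP pose, the force, the opening and the grip force at its end, in the units of the state.
- get_obs(): the state, without advancing time (a new reading comes with each control period).
- snapshot(name): name is "scene" or "top" or "wrist"; returns a dict with "frame" (400x640x3 uint8, red, green, blue), "camera_matrix" (3x3 intrinsics, pixels), "dist" ([k1, k2, p1, p2, k3] as OpenCV has them; the pictures are not rectified), "origin" and "attitude" of the camera in the world. Camera axes: x right, y down, z forward; pixel columns grow to the right and rows downward; lengths in m; the calibration is good to about 2 mm. A picture is of the moment at which its call begins. There is no depth.
- close_job(): hands the job in; it is judged then, once.
The state is a dict: "clock": time; "joint_pos": joint angles; "qvel": joint speeds; "tau": joint torques, N m; "tool_pos": TCP position; "orientation": TCP orientation; "force": force on the tool from outside, world axes, zero at the start; "moment": the same for the moment, N m; "opening": finger opening in m; "gripper_force": force on a finger pad.
Only numpy, scipy, OpenCV 4.12 (cv2) and the standard library are available. Lean on these libraries where they do the work, as an engineer would, in place of code of your own. Each camera call takes 0.05 s, during which the arm holds its last target. There are 200 camera calls.

### The job

Four fittings are stacked crosswise in the drawer: the red gate latch and the steel D pull handle lie side by side on top of the bronze hinge and the grey zinc hasp. Take the stack apart and lay each fitting, right side up, centred on the white board that carries its own painted outline and lined up with it (either way round): first both upper fittings, and only when both are in place the two lower ones. Set them down without dropping or tipping them, and leave the brass padlock and the iron hook where they lie.

Things in the scene. Friction and masses are not known exactly. Their poses are not given: they have to be found in the camera images.
- latch: Red-enamelled steel gate latch, upper layer of the stack. Plate 110 x 28 x 5 mm (long along x) with a steel bolt along it and, in the middle, a red housing 40 mm along x, 30 mm wide (y) and 21 mm high overall, from the underside up: grip the housing across y. Origin: centre of the underside; z up. 0.14 to 0.28 kg.
- pull: Steel D pull handle, upper layer of the stack. Black backplate 110 x 26 x 5 mm (long along x) with a bright steel bow over it: round bar 11 mm thick, straight and level along x for 66 mm in the middle, its axis 36 mm above the underside, free space below it: grip the bow across y. Origin: centre of the underside; z up. 0.13 to 0.25 kg.
- hinge: Bronze rising butt hinge, folded shut, lower layer of the stack: a flat brown block 120 mm long (x), 36 mm wide (y), 14 mm high, with its round barrel along the +y edge. Grip across y. It lies on the drawer floor; the two upper fittings rest across it and the hasp. Origin: centre of the underside; z up. 0.18 to 0.36 kg.
- hasp: Pitted zinc hasp, folded shut, lower layer of the stack: a flat light grey block 120 mm long (x), 30 mm wide (y), 14 mm high, with a dark slot near its +x end. Grip across y. It lies on the drawer floor parallel to the hinge, centres about 70 mm apart; the upper fittings lie across both, also about 70 mm apart. Origin: centre of the underside; z up. 0.15 to 0.31 kg.
- place_latch: Fixed flat white board 150 x 70 x 5 mm (long along x) on the drawer floor, the red outline of the latch's plate (110 x 28 mm) painted in its middle along x. Origin: centre of its underside; its top is 5 mm higher. Its fitting belongs centred on it, x axis along the board's x axis, either way round.
- place_pull: Fixed flat white board 150 x 70 x 5 mm (long along x) on the drawer floor, the black outline of the pull handle's backplate (110 x 26 mm) painted in its middle along x. Origin: centre of its underside; its top is 5 mm higher. Its fitting belongs centred on it, x axis along the board's x axis, either way round.
- place_hinge: Fixed flat white board 150 x 70 x 5 mm (long along x) on the drawer floor, the bronze-brown outline of the hinge (120 x 36 mm) painted in its middle along x. Origin: centre of its underside; its top is 5 mm higher. Its fitting belongs centred on it, x axis along the board's x axis, either way round.
- place_hasp: Fixed flat white board 150 x 70 x 5 mm (long along x) on the drawer floor, the grey outline of the hasp (120 x 30 mm) with a small white slot in it painted in its middle along x. Origin: centre of its underside; its top is 5 mm higher. Its fitting belongs centred on it, x axis along the board's x axis, either way round.
- padlock: Brass padlock with a steel shackle, lying flat on the drawer floor, about 70 x 44 x 18 mm. Not to be moved. Origin: underside of its brass body, in the middle. The drawer floor is 6 mm above the work surface; the drawer's walls are at most 60 mm high and the key rack at its far side 103 mm.
- hook: Black iron hook of a hook-and-eye pair, lying flat near the far wall of the drawer, about 110 x 30 x 8 mm. Not to be moved. Origin: on the floor, at the middle of its straight bar.
There are look-alikes about, which are no part of the job. What is shaped like the latch but green or pink is not meant.

How it is judged (in metres and radians):
At the end, for the whole second after the job is handed in: Each of the four fittings lies at rest, right side up and flat on the board with its own outline: centre within 15 mm of the board's centre, long axis within 15 degrees of the board's (either way round) (horizontal distance between latch and place_latch below 0.015 m and angle between the x axis of latch and the x axis of place_latch, either way round below 0.26 rad and z of latch in the frame of place_latch between 0.002 and 0.009 m and angle between each of latch, pull, hinge, hasp's own z axis and vertical below 0.12 rad and linear speed of each of latch, pull, hinge, hasp below 0.02 m/s and angular speed of each of latch, pull, hinge, hasp below 0.2 rad/s and horizontal distance between pull and place_pull below 0.015 m and angle between the x axis of pull and the x axis of place_pull, either way round below 0.26 rad and z of pull in the frame of place_pull between 0.002 and 0.009 m and horizontal distance between hinge and place_hinge below 0.015 m and angle between the x axis of hinge and the x axis of place_hinge, either way round below 0.26 rad and z of hinge in the frame of place_hinge between 0.002 and 0.009 m and horizontal distance between hasp and place_hasp below 0.015 m and angle between the x axis of hasp and the x axis of place_hasp, either way round below 0.26 rad and z of hasp in the frame of place_hasp between 0.002 and 0.009 m); the robot touches nothing.
It fails at once if a lower fitting (hinge or hasp) is moved more than 30 mm while the latch or the pull handle is not in place on its own board (distance of any of hinge, hasp from where it was at the start of the episode above 0.03 m and not (horizontal distance between latch and place_latch below 0.015 m and angle between the x axis of latch and the x axis of place_latch, either way round below 0.26 rad and z of latch in the frame of place_latch between 0.002 and 0.009 m and angle between each of latch, pull's own z axis and vertical below 0.12 rad and horizontal distance between pull and place_pull below 0.015 m and angle between the x axis of pull and the x axis of place_pull, either way round below 0.26 rad and z of pull in the frame of place_pull between 0.002 and 0.009 m)).
It fails at once if a fitting is tipped by more than 40 degrees (angle between any of latch, pull, hinge, hasp's own z axis and vertical above 0.7 rad).
It fails at once if a fitting is dropped or flung: faster than 0.7 m/s with no finger on it (a fall of about 25 mm) ((linear speed of latch above 0.7 m/s and contact force between the fingers and latch below 0.05 N) or (linear speed of pull above 0.7 m/s and contact force between the fingers and pull below 0.05 N) or (linear speed of hinge above 0.7 m/s and contact force between the fingers and hinge below 0.05 N) or (linear speed of hasp above 0.7 m/s and contact force between the fingers and hasp below 0.05 N)).
It fails at once if the brass padlock or the iron hook is moved by more than 20 mm (distance of any of padlock, hook from where it was at the start of the episode above 0.02 m).
It also fails if it takes over 99 s, if anything falls off the work surface, if the arm or the gripper's body presses on something with over 40 N, if the wrist force passes 120 N, or if a joint passes its speed limit or range.

## Working session

There is one attempt and no reset: what is moved stays moved. The work goes in short steps, Python scripts to look and compute and a tool call to move; the robot and the scene stay as the last step left them, time stands still between calls to the robot, and variables do not carry over. Pictures are saved under pics/ and viewed, at most 14 in all, crops included, and the job is handed in when it is done.

Besides the shell and the picture viewer there is one more tool, called after ">>>" by a JSON object that holds its "method" and its "body", one argument or row to a line. play_rows: Moves the arm, as the interface text tells. Its arguments: {"type":"object","properties":{"commands":{"type":"array","items":{"type":"array","items":{"type":"array","items":{"type":"number"}}}}},"required":["commands"]}

```bash
mkdir -p pics; ls; python3 - <<'E'
from plant import *
import cv2
print(hold_point_z); print(get_obs())
for n in ["top","scene"]:
    s=snapshot(n); cv2.imwrite(f"pics/{n}0.png",s["frame"][:,:,::-1]); print(n,s["camera_matrix"],s["dist"],s["origin"],s["attitude"])
E
```

```text
pics
0.0188
{'clock': 0.0, 'joint_pos': array([-6.02703190e+01,  2.05906747e+01,  6.33390667e-01, -2.07921085e-02,
       -7.01369016e+01, -1.65067480e+01]), 'qvel': array([ 0.01693533, -0.01457088,  0.0360279 ,  0.05092438,  0.0655516 ,
       -0.0074168 ]), 'tau': array([ 7.72927215e-04, -5.82726574e+01,  2.93059230e+01,  6.99738085e+00,
        6.92600326e-03, -1.44515402e-04]), 'tool_pos': array([ 0.15425724, -0.65662112,  0.22562626]), 'orientation': array([ 1.79904142e+02, -8.02310012e-03, -1.66784141e+02]), 'force': array([-0.08456645, -1.00007065, -0.4095954 ]), 'moment': array([-0.00522496, -0.07228607,  0.04276293]), 'gripper_force': 0.0, 'opening': 0.08736689404145467}
top [[437.74827728   0.         321.08215142]
 [  0.         437.74827728 197.09833965]
 [  0.           0.           1.        ]] [0.02353541 0.         0.         0.         0.        ] [0.27715552 0.0122496  1.242803  ] [-171.62569505   -1.2500808   -89.38688642]
scene [[361.70336921   0.         323.24892057]
 [  0.         361.70336921 199.69134859]
 [  0.           0.           1.        ]] [0.02273035 0.         0.         0.         0.        ] [0.66639929 0.38635981 0.77769526] [-148.56991521   -0.6916561   153.07396964]
```

View pics/top0.png

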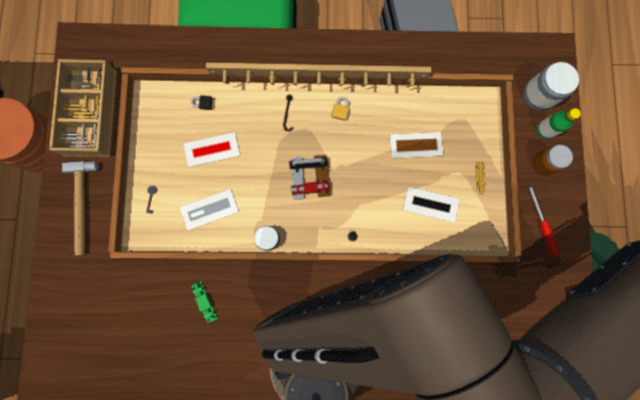

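View pics/scene0.png

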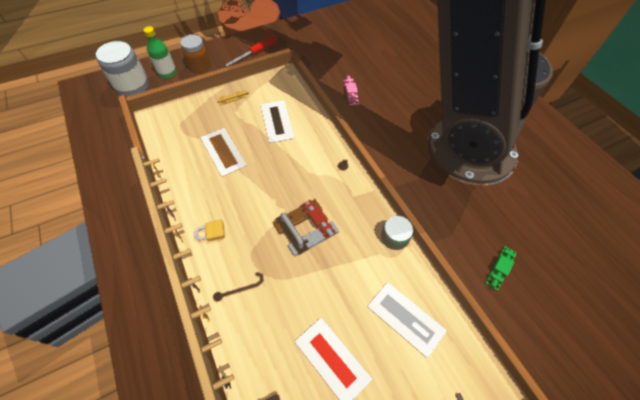

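The top view shows the stack at (310,177). The red board is at (211,150), brown at (416,145), grey at (209,209) and black at (431,205). The padlock is at (341,108) and the hook at (288,112). Latch-shaped candidates are the red one in the stack at (310,187), the green one at (204,301) and a pink one in the scene view at (351,90). The red one is the one meant.

```bash
cat > h.py <<'E'
import numpy as np, cv2
from scipy.spatial.transform import Rotation as R
from plant import *
def rot(rpy): return R.from_euler('xyz',rpy,degrees=True).as_matrix()
def cast(s,px,z):
    "pixels (N,2) -> world xy on plane z"
    p=cv2.undistortPoints(np.array(px,float).reshape(-1,1,2),s["camera_matrix"],s["dist"]).reshape(-1,2)
    d=np.c_[p,np.ones(len(p))]@rot(s["attitude"]).T
    o=np.array(s["origin"]); return (o+d*((z-o[2])/d[:,2])[:,None])[:,:2]
def shapes(s,mask,z,amin):
    "min-area rect of each blob on plane z: cx,cy,long,short,angle of long axis deg, mean px"
    out=[]
    for c in cv2.findContours(mask.astype(np.uint8),cv2.RETR_EXTERNAL,cv2.CHAIN_APPROX_NONE)[0]:
        if cv2.contourArea(c)<amin: continue
        w=cast(s,c.reshape(-1,2),z)*1000
        b=cv2.boxPoints(cv2.minAreaRect(w.astype(np.float32)))
        e=[b[1]-b[0],b[2]-b[1]]; e.sort(key=np.linalg.norm)
        out.append([*np.round(b.mean(0),1),*[round(float(np.linalg.norm(v)),1) for v in e[::-1]],round(float(np.degrees(np.arctan2(e[1][1],e[1][0]))%180),1),c.reshape(-1,2).mean(0).round(0).tolist()])
    return out
def hsv(s): return cv2.cvtColor(s["frame"],cv2.COLOR_RGB2HSV)
def tomove(goal,yaw):
    "shift cm in tool axes and turn about tool z (deg) from the measured pose, tool down"
    o=get_obs(); M=rot(o["orientation"]); d=M.T@(np.array(goal)-o["tool_pos"])*100
    y0=o["orientation"][2]; t=-((yaw-y0+90)%180-90)
    return d.round(2),round(t,1),o["tool_pos"].round(4),o["orientation"].round(2)
E
python3 - <<'E'
from h import *
s=snapshot("top"); h=hsv(s)
m=(h[...,1]<60)&(h[...,2]>170); m[:125]=0; m[225:]=0; m[:,:170]=0; m[:,470:]=0
k=m.astype(np.uint8)
for r in shapes(s,k,0.011,150): print(r)
cv2.imwrite("pics/crop1.png",cv2.resize(s["frame"][135:215,260:360,::-1],None,fx=7,fy=7,interpolation=cv2.INTER_CUBIC))
print(cast(s,[(310,177),(310,163),(310,187),(297,178),(322,178),(341,108),(288,112),(267,238)],0.03))
w=snapshot("wrist"); o=get_obs(); print(w["camera_matrix"],w["origin"],w["attitude"])
M=rot(o["orientation"]); print("cam in tool",M.T@(w["origin"]-o["tool_pos"]), (M.T@rot(w["attitude"])).round(2))
E
```

```text
[np.float32(420.6), np.float32(303.2), 151.4, 71.8, 111.2, [209.0, 209.0]]
[np.float32(443.4), np.float32(-325.7), 150.9, 71.4, 77.1, [431.0, 204.0]]
[np.float32(616.6), np.float32(-287.1), 151.5, 71.6, 93.6, [416.0, 145.0]]
[np.float32(593.7), np.float32(304.0), 151.0, 71.5, 104.0, [211.0, 149.0]]
[[ 0.5128235   0.01954766]
 [ 0.55315468  0.020125  ]
 [ 0.48424323  0.01913761]
 [ 0.50940906  0.05608956]
 [ 0.51046133 -0.01430876]
 [ 0.71683961 -0.06704248]
 [ 0.70201762  0.0854898 ]
 [ 0.34007762  0.13544971]]
[[309.24342015   0.         321.99170274]
 [  0.         309.24342015 200.32833193]
 [  0.           0.           1.        ]] [ 0.07611261 -0.6752671   0.38419374] [ 1.62682353e+02 -1.07990519e-01  1.03213746e+02]
cam in tool [ 8.03679522e-02  9.21996813e-05 -1.58204868e-01] [[-0.   -0.95 -0.3 ]
 [ 1.   -0.    0.  ]
 [-0.   -0.3   0.95]]
```

View pics/crop1.png

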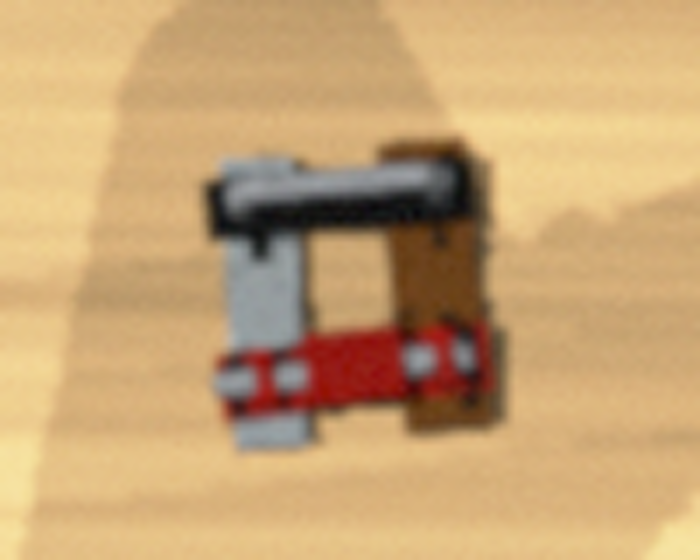

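The crop confirms the red latch is the lower bar and the steel pull the upper bar. Grey hasp is on the left (+y) and bronze hinge on the right. The board poses are clear, so I move above the stack for a close wrist view.

```bash
python3 -c "
from h import *
print(tomove([.51,.02,.2],-80))"
```

```text
(array([-50.11,  57.75,   2.65]), np.float64(-86.8), array([ 0.1543, -0.6568,  0.226 ]), array([ 1.7994e+02, -1.0000e-02, -1.6678e+02]))
```

>>> {"method": "play_rows", "body": {
  "commands": [
    [[-5, 5.8, 0, 0, 0, -7, 1], [-50.1, 57.8, 2.6, 0, 0, -87, 1], [-50.1, 57.8, 2.6, 0, 0, -87, 1], [-50.1, 57.8, 2.6, 0, 0, -87, 1], [-50.1, 57.8, 2.6, 0, 0, -87, 1], [-50.1, 57.8, 2.6, 0, 0, -87, 1], [-50.1, 57.8, 2.6, 0, 0, -87, 1], [-50.1, 57.8, 2.6, 0, 0, -87, 1], [-50.1, 57.8, 2.6, 0, 0, -87, 1], [-50.1, 57.8, 2.6, 0, 0, -87, 1], [-50.1, 57.8, 2.6, 0, 0, -87, 1], [-50.1, 57.8, 2.6, 0, 0, -87, 1], [-50.1, 57.8, 2.6, 0, 0, -87, 1], [-50.1, 57.8, 2.6, 0, 0, -87, 1], [-50.1, 57.8, 2.6, 0, 0, -87, 1], [-50.1, 57.8, 2.6, 0, 0, -87, 1], [-50.1, 57.8, 2.6, 0, 0, -87, 1], [-50.1, 57.8, 2.6, 0, 0, -87, 1], [-50.1, 57.8, 2.6, 0, 0, -87, 1], [-50.1, 57.8, 2.6, 0, 0, -87, 1]]
  ]
}}

```text
clock: 1.87
tool_pos: [0.5114, 0.0232, 0.2]
orientation: [180.0, -0.0, -79.6]
force: [0.3, 0.1, 0.9]
opening: 0.0876
gripper_force: 0.0
```

>>> {"method": "play_rows", "body": {
  "commands": [
    [[0, 0, 0, 0, 0, 0, 0.5], [0, 0, 0, 0, 0, 0, 0.5]]
  ]
}}

```text
clock: 2.03
tool_pos: [0.5094, 0.0199, 0.2003]
orientation: [180.0, -0.0, -79.8]
force: [-0.3, -0.6, -0.5]
opening: 0.0792
gripper_force: 0.0
```

```bash
python3 - <<'E'
from h import *
print(tomove([.51,.02,.2],-80), get_obs()["joint_pos"].round(1), get_obs()["opening"])
s=snapshot("wrist"); cv2.imwrite("pics/w1.png",s["frame"][:,:,::-1])
E
```

```text
(array([-0.  , -0.06,  0.03]), np.float64(0.2), array([0.5094, 0.0199, 0.2003]), array([ 1.7996e+02, -1.0000e-02, -7.9770e+01])) [ 24.3   6.1 -22.   -0.  -61.9 -14.1] 0.07924349555493762
```

View pics/w1.png

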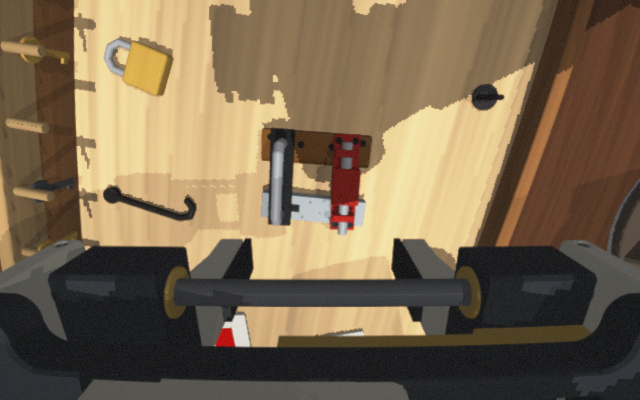

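The wrist view shows the pull at (279,178), the latch at (346,183), the hinge at (316,146) and the hasp at (313,207). I measure these by colour next.

```bash
python3 - <<'E'
from h import *
for n,box in [("wrist",(110,240,240,390)),("top",(150,205,282,335))]:
    s=snapshot(n); h=hsv(s).astype(int); B=np.zeros(h.shape[:2],bool); B[box[0]:box[1],box[2]:box[3]]=1
    H,S,V=h[...,0],h[...,1],h[...,2]
    o=np.ones((2,2),np.uint8); a=30 if n=="top" else 80
    red=(((H<6)|(H>172))&(S>150)&(V>50)&B)
    red=cv2.morphologyEx(red.astype(np.uint8),cv2.MORPH_CLOSE,np.ones((7,7)))
    blk=((V<55)&(S<120)&B)
    if n=="wrist": blk[:, 325:]=0
    print(n); [print(" red",r) for r in shapes(s,red,0.030,a)]; 
    [print(" blk",r) for r in shapes(s,blk,0.025,a/2)]
    bow=(S<45)&(V>110)&B
    if n=="wrist": bow[:,293:]=0
    [print(" grey .06",r) for r in shapes(s,bow,0.059,a/2)]
    cv2.imwrite(f"pics/c_{n}.png",cv2.resize(np.where(B[...,None],s["frame"][:,:,::-1],0)[box[0]:box[1],box[2]:box[3]],None,fx=5,fy=5,interpolation=cv2.INTER_CUBIC)) if n=="wrist" else 0
    if n=="wrist": print(s["origin"])
E
```

```text
wrist
 red [np.float32(484.7), np.float32(17.9), 107.0, 29.6, 98.3, [344.0, 183.0]]
 blk [np.float32(552.5), np.float32(24.9), 106.9, 28.1, 101.0, [284.0, 169.0]]
 grey .06 [np.float32(564.7), np.float32(46.8), 25.9, 7.2, 97.1, [265.0, 205.0]]
 grey .06 [np.float32(555.1), np.float32(24.6), 86.3, 10.6, 95.2, [277.0, 184.0]]
[ 0.52430539 -0.05999694  0.35886107]
top
 blk [np.float32(524.0), np.float32(18.6), 139.5, 117.0, 3.0, [312.0, 173.0]]
 grey .06 [np.float32(508.1), np.float32(59.2), 42.0, 19.2, 1.2, [295.0, 176.0]]
```

View pics/c_wrist.png

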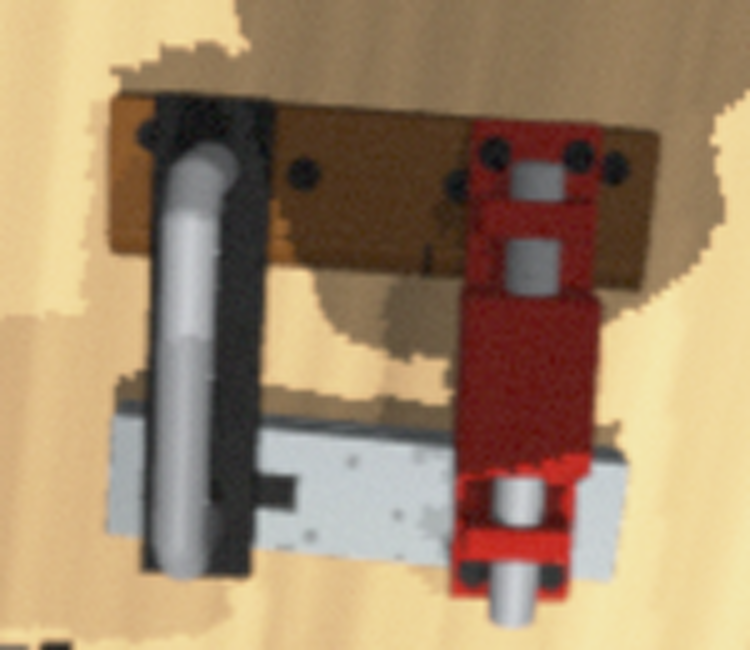

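```bash
python3 - <<'E'
from h import *
s=snapshot("wrist")
for n,c,z in [("latch",[(472,120),(603,125),(568,600),(452,595)],.025),("pull",[(155,93),(272,97),(250,576),(142,572)],.025),("hinge",[(110,93),(658,130),(642,290),(110,252)],.020),("hasp",[(110,412),(627,462),(612,580),(108,532)],.020)]:
    p=cast(s,np.array(c)/5+[240,110],z)*1000
    b=cv2.minAreaRect(p.astype(np.float32)); print(n,p.mean(0).round(1),[np.linalg.norm(p[i]-p[i-1]).round(1) for i in range(4)],b[2])
    for d in (p[2]-p[1],p[3]-p[0],p[1]-p[0],p[2]-p[3]): print(np.degrees(np.arctan2(d[1],d[0])).round(1),end=" ")
    print()
E
```

```text
latch [484.3  19.6] [np.float64(109.0), np.float64(27.9), np.float64(109.3), np.float64(27.2)] 8.103349685668945
97.9 98.4 -171.9 -172.6 
pull [555.2  26.4] [np.float64(109.3), np.float64(24.8), np.float64(109.3), np.float64(25.1)] 5.976552963256836
96.0 95.8 -172.0 -172.1 
hinge [522.4 -13.2] [np.float64(34.6), np.float64(118.5), np.float64(35.3), np.float64(118.5)] 6.317678928375244
96.9 97.0 -173.7 -174.0 
hasp [513.8  57. ] [np.float64(29.3), np.float64(119.2), np.float64(29.4), np.float64(119.0)] 4.3727850914001465
95.6 95.9 -175.6 -175.7
```

The corner measurements match the known sizes. I take the latch first: centre (484.3, 19.6), yaw -82.

```bash
python3 -c "
from h import *
print(tomove([.4843,.0196,.024],-82))"
```

```text
(array([-0.47,  2.49, 17.68]), np.float64(2.1), array([0.5096, 0.0193, 0.2008]), array([-1.7998e+02,  1.0000e-02, -7.9850e+01]))
```

>>> {"method": "play_rows", "body": {
  "commands": [
    [[-0.4, 2.5, 3, 0, 0, 2, 0.52], [-0.4, 2.5, 6, 0, 0, 2, 0.52], [-0.4, 2.5, 9, 0, 0, 2, 0.52], [-0.4, 2.5, 12, 0, 0, 2, 0.52], [-0.4, 2.5, 14, 0, 0, 2, 0.52], [-0.4, 2.5, 15.5, 0, 0, 2, 0.52], [-0.4, 2.5, 16.7, 0, 0, 2, 0.52], [-0.4, 2.5, 17.6, 0, 0, 2, 0.52], [-0.4, 2.5, 17.6, 0, 0, 2, 0.52], [-0.4, 2.5, 17.6, 0, 0, 2, 0.52]]
  ]
}}

```text
clock: 3.07
tool_pos: [0.4845, 0.0193, 0.0247]
orientation: [180.0, -0.0, -81.8]
force: [-0.6, 0.2, -0.1]
opening: 0.0457
gripper_force: 0.0
```

>>> {"method": "play_rows", "body": {
  "commands": [
    [[0, 0, 0, 0, 0, 0, 0.3], [0, 0, 0, 0, 0, 0, 0.2], [0, 0, 0, 0, 0, 0, 0.2], [0, 0, 0, 0, 0, 0, 0.2], [0, 0, 0, 0, 0, 0, 0.2], [0, 0, 0, 0, 0, 0, 0.2]]
  ]
}}

```text
clock: 3.57
tool_pos: [0.4849, 0.0198, 0.0253]
orientation: [-179.9, 0.0, -81.8]
force: [-2.1, -0.2, 6.8]
opening: 0.0297
gripper_force: 30.0
```

>>> {"method": "play_rows", "body": {
  "commands": [
    [[0, 0, -0.5, 0, 0, 0, 0.2], [0, 0, -1.5, 0, 0, 0, 0.2], [0, 0, -3, 0, 0, 0, 0.2], [0, 0, -5, 0, 0, 0, 0.2], [0, 0, -7.5, 0, 0, 0, 0.2], [0, 0, -10, 0, 0, 0, 0.2], [0, 0, -11.5, 0, 0, 0, 0.2], [0, 0, -12, 0, 0, 0, 0.2], [0, 0, -12, 0, 0, 0, 0.2]]
  ]
}}

```text
clock: 4.32
tool_pos: [0.4851, 0.02, 0.1457]
orientation: [-179.9, 0.1, -81.8]
force: [0.7, 0.1, -3.7]
opening: 0.0298
gripper_force: 30.0
```

```bash
python3 -c "
from h import *
print(tomove([.5937,.304,.145],-76)); o=get_obs(); print(o['opening'],o['force'])
s=snapshot('wrist'); cv2.imwrite('pics/w2.png',s['frame'][:,:,::-1])"
```

```text
(array([-26.55, -14.81,   0.14]), np.float64(-5.8), array([0.4851, 0.02  , 0.1457]), array([-1.7985e+02,  5.0000e-02, -8.1780e+01]))
0.029819016890319457 [ 0.74680035  0.08565525 -3.68141952]
```

View pics/w2.png

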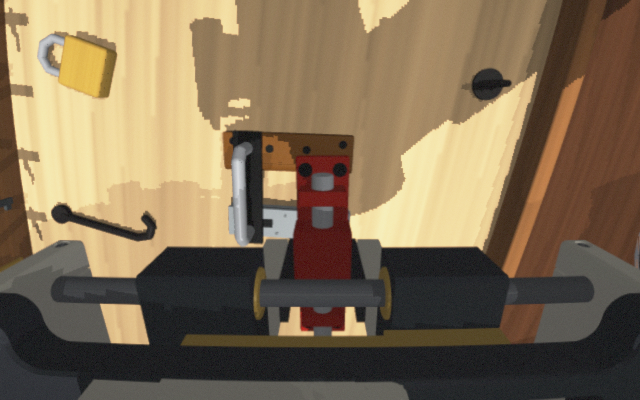

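The latch is held centred and level at (322,240), and the rest of the stack is undisturbed. I carry it to the red board.

>>> {"method": "play_rows", "body": {
  "commands": [
    [[-1, -0.5, 0, 0, 0, -1, 0.2], [-3, -1.6, 0, 0, 0, -2, 0.2], [-6, -3.3, 0, 0, 0, -3, 0.2], [-9, -5, 0, 0, 0, -4, 0.2], [-12, -6.7, 0, 0, 0, -5, 0.2], [-15, -8.4, 0, 0, 0, -6, 0.2], [-18, -10, 0, 0, 0, -6, 0.2], [-21, -11.7, 0, 0, 0, -6, 0.2], [-23.5, -13.1, 0, 0, 0, -6, 0.2], [-25.5, -14.2, 0, 0, 0, -6, 0.2], [-26.6, -14.8, 0, 0, 0, -6, 0.2], [-26.6, -14.8, 2, 0, 0, -6, 0.2], [-26.6, -14.8, 4.5, 0, 0, -6, 0.2], [-26.6, -14.8, 7, 0, 0, -6, 0.2], [-26.6, -14.8, 9, 0, 0, -6, 0.2], [-26.6, -14.8, 10, 0, 0, -6, 0.2], [-26.6, -14.8, 10, 0, 0, -6, 0.2], [-26.6, -14.8, 10, 0, 0, -6, 0.2]]
  ]
}}

```text
clock: 5.87
tool_pos: [0.5928, 0.3038, 0.0439]
orientation: [179.9, -0.1, -75.8]
force: [-0.3, 0.4, -1.8]
opening: 0.0298
gripper_force: 30.0
```

```bash
python3 -c "
from h import *
print(tomove([.5937,.304,.016],-76)); o=get_obs(); print(o['opening'],o['force'])"
```

```text
(array([ 0.  , -0.09,  2.79]), np.float64(0.2), array([0.5928, 0.3038, 0.0439]), array([ 1.7992e+02, -7.0000e-02, -7.5760e+01]))
0.029805749112382998 [-0.30307687  0.38475712 -1.75306101]
```

>>> {"method": "play_rows", "body": {
  "commands": [
    [[0, -0.1, 1, 0, 0, 0, 0.2], [0, -0.1, 1.8, 0, 0, 0, 0.2], [0, -0.1, 2.3, 0, 0, 0, 0.2], [0, -0.1, 2.6, 0, 0, 0, 0.2], [0, -0.1, 2.8, 0, 0, 0, 0.2], [0, -0.1, 2.8, 0, 0, 0, 0.2]]
  ]
}}

```text
clock: 6.37
tool_pos: [0.594, 0.3044, 0.0167]
orientation: [-180.0, -0.0, -75.8]
force: [-0.1, -0.3, -1.1]
opening: 0.0296
gripper_force: 30.0
```

>>> {"method": "play_rows", "body": {
  "commands": [
    [[0, 0, 0.1, 0, 0, 0, 0.2], [0, 0, 0.15, 0, 0, 0, 0.2]]
  ]
}}

```text
clock: 6.53
tool_pos: [0.5942, 0.3046, 0.0164]
orientation: [-180.0, 0.0, -75.8]
force: [-4.0, -1.5, 10.1]
opening: 0.0295
gripper_force: 30.0
```

Contact is made, so I release and retreat.

>>> {"method": "play_rows", "body": {
  "commands": [
    [[0, 0, -0.05, 0, 0, 0, 0.4], [0, 0, -0.05, 0, 0, 0, 0.5], [0, 0, -0.05, 0, 0, 0, 0.5], [0, 0, -0.05, 0, 0, 0, 0.5], [0, 0, -2, 0, 0, 0, 0.5], [0, 0, -5, 0, 0, 0, 0.5], [0, 0, -9, 0, 0, 0, 0.5], [0, 0, -13, 0, 0, 0, 0.5], [0, 0, -13, 0, 0, 0, 0.5]]
  ]
}}

```text
clock: 7.28
tool_pos: [0.5981, 0.3068, 0.1545]
orientation: [-179.3, 0.2, -75.7]
force: [1.7, 1.0, 1.4]
opening: 0.0437
gripper_force: 0.0
```

```bash
python3 -c "
from h import *
print(tomove([.5552,.0264,.15],-84))"
```

```text
(array([26.11, 11.09,  0.21]), np.float64(8.3), array([0.5981, 0.3068, 0.1545]), array([-179.28,    0.22,  -75.69]))
```

>>> {"method": "play_rows", "body": {
  "commands": [
    [[3, 1.2, 0, 0, 0, 4, 0.5], [6.5, 2.7, 0, 0, 0, 8, 0.5], [10, 4.1, 0, 0, 0, 8, 0.5], [13.5, 5.5, 0, 0, 0, 8, 0.5], [17, 6.9, 0, 0, 0, 8, 0.5], [20.5, 8.4, 0, 0, 0, 8, 0.5], [23.5, 9.6, 0, 0, 0, 8, 0.5], [25.5, 10.4, 0, 0, 0, 8, 0.5], [26, 10.6, 0, 0, 0, 8, 0.5], [26, 10.6, 0, 0, 0, 8, 0.5], [26, 10.6, 0, 0, 0, 8, 0.4]]
  ]
}}

```text
clock: 8.2
tool_pos: [0.5554, 0.0265, 0.1452]
orientation: [-180.0, 0.0, -83.8]
force: [0.2, -0.1, 0.0]
opening: 0.0409
gripper_force: 0.0
```

```bash
python3 -c "
from h import *
print(tomove([.5552,.0264,.0375],-84), get_obs()['opening'])
s=snapshot('wrist'); cv2.imwrite('pics/w3.png',s['frame'][:,:,::-1])"
```

```text
(array([1.000e-02, 3.000e-02, 1.077e+01]), np.float64(0.2), array([0.5554, 0.0265, 0.1452]), array([-1.7996e+02,  1.0000e-02, -8.3820e+01])) 0.04093757238649666
```

View pics/w3.png

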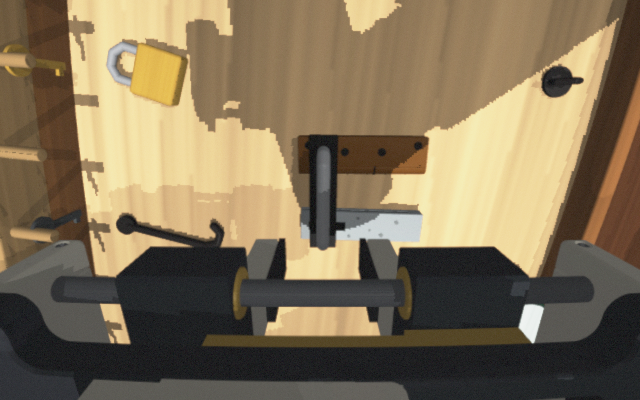

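The pull at (322,190) stands midway between the fingers, with padlock and hook unmoved. I descend and grip the bow.

>>> {"method": "play_rows", "body": {
  "commands": [
    [[0, 0, 2, 0, 0, 0, 0.4], [0, 0, 4.5, 0, 0, 0, 0.4], [0, 0, 7, 0, 0, 0, 0.4], [0, 0, 9, 0, 0, 0, 0.4], [0, 0, 10.2, 0, 0, 0, 0.4], [0, 0, 10.8, 0, 0, 0, 0.4], [0, 0, 10.8, 0, 0, 0, 0.4], [0, 0, 10.8, 0, 0, 0, 0.25], [0, 0, 10.8, 0, 0, 0, 0.1], [0, 0, 10.8, 0, 0, 0, 0.05], [0, 0, 10.8, 0, 0, 0, 0.05], [0, 0, 10.8, 0, 0, 0, 0.05], [0, 0, 10.8, 0, 0, 0, 0.05]]
  ]
}}

```text
clock: 9.33
tool_pos: [0.5555, 0.0265, 0.0378]
orientation: [-179.9, 0.0, -83.8]
force: [-1.3, 1.0, 4.0]
opening: 0.0095
gripper_force: 30.0
```

>>> {"method": "play_rows", "body": {
  "commands": [
    [[0, 0, 0, 0, 0, 0, 0.05], [0, 0, -0.5, 0, 0, 0, 0.05], [0, 0, -1.5, 0, 0, 0, 0.05], [0, 0, -3, 0, 0, 0, 0.05], [0, 0, -5, 0, 0, 0, 0.05], [0, 0, -7, 0, 0, 0, 0.05], [0, 0, -9, 0, 0, 0, 0.05], [0, 0, -10, 0, 0, 0, 0.05], [0, 0, -10, 0, 0, 0, 0.05], [0, 0, -10, 0, 0, 0, 0.05]]
  ]
}}

```text
clock: 10.17
tool_pos: [0.555, 0.0264, 0.1372]
orientation: [-180.0, 0.0, -83.8]
force: [-0.2, -0.1, -1.1]
opening: 0.0102
gripper_force: 30.0
```

```bash
python3 -c "
from h import *
print(tomove([.4434,-.3257,.137],77.1)); o=get_obs(); print(o['opening'],o['force'],o['joint_pos'].round(0))
s=snapshot('wrist'); cv2.imwrite('pics/w4.png',s['frame'][:,:,::-1])"
```

```text
(array([ 3.379e+01,  1.490e+01, -1.000e-02]), np.float64(19.1), array([0.555 , 0.0264, 0.1372]), array([-1.7996e+02,  4.0000e-02, -8.3800e+01]))
0.010201189382113555 [-0.21494199 -0.08533422 -1.14291317] [ 23.  14. -22.  -0. -55. -17.]
```

View pics/w4.png

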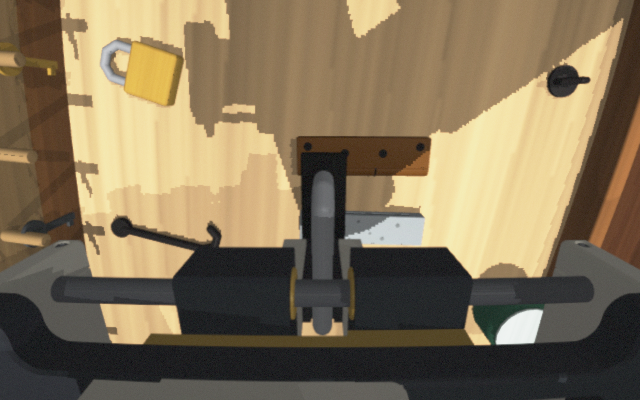

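The pull is lifted, level and square, and the lower pieces have not moved. I carry it to the black board.

>>> {"method": "play_rows", "body": {
  "commands": [
    [[1, 0.4, 0, 0, 0, 2, 0.05], [3, 1.3, 0, 0, 0, 4, 0.05], [6, 2.6, 0, 0, 0, 6, 0.05], [9, 4, 0, 0, 0, 8, 0.05], [12, 5.3, 0, 0, 0, 10, 0.05], [15, 6.6, 0, 0, 0, 12, 0.05], [18, 7.9, 0, 0, 0, 14, 0.05], [21, 9.3, 0, 0, 0, 16, 0.05], [24, 10.6, 0, 0, 0, 18, 0.05], [27, 11.9, 0, 0, 0, 19, 0.05], [30, 13.2, 0, 0, 0, 19, 0.05], [32.5, 14.3, 0, 0, 0, 19, 0.05], [33.8, 14.9, 0, 0, 0, 19, 0.05], [33.8, 14.9, 2, 0, 0, 19, 0.05], [33.8, 14.9, 4.5, 0, 0, 19, 0.05], [33.8, 14.9, 7, 0, 0, 19, 0.05], [33.8, 14.9, 8.5, 0, 0, 19, 0.05], [33.8, 14.9, 9, 0, 0, 19, 0.05], [33.8, 14.9, 9, 0, 0, 19, 0.05], [33.8, 14.9, 9, 0, 0, 19, 0.05]]
  ]
}}

```text
clock: 11.88
tool_pos: [0.4434, -0.326, 0.0469]
orientation: [179.9, -0.0, -102.8]
force: [0.8, -0.7, -1.1]
opening: 0.0098
gripper_force: 30.0
```

```bash
python3 -c "
from h import *
print(tomove([.4434,-.3257,.029],77.1)); o=get_obs(); print(o['opening'],o['force'])"
```

```text
(array([-0.03,  0.01,  1.79]), np.float64(0.1), array([ 0.4434, -0.326 ,  0.0469]), array([ 1.7994e+02, -1.0000e-02, -1.0279e+02]))
0.009750274128357727 [ 0.75006512 -0.70468736 -1.09117268]
```

>>> {"method": "play_rows", "body": {
  "commands": [
    [[0, 0, 0.8, 0, 0, 0, 0.05], [0, 0, 1.4, 0, 0, 0, 0.05], [0, 0, 1.7, 0, 0, 0, 0.05], [0, 0, 1.8, 0, 0, 0, 0.05], [0, 0, 1.85, 0, 0, 0, 0.05]]
  ]
}}

```text
clock: 12.3
tool_pos: [0.4434, -0.3257, 0.0289]
orientation: [180.0, 0.0, -102.8]
force: [-2.6, 2.9, 7.2]
opening: 0.0103
gripper_force: 30.0
```

>>> {"method": "play_rows", "body": {
  "commands": [
    [[0, 0, -0.05, 0, 0, 0, 0.3], [0, 0, -0.05, 0, 0, 0, 0.45], [0, 0, -0.05, 0, 0, 0, 0.45], [0, 0, -0.05, 0, 0, 0, 0.45], [0, 0, -2, 0, 0, 0, 0.45], [0, 0, -5, 0, 0, 0, 0.45], [0, 0, -9, 0, 0, 0, 0.45], [0, 0, -13, 0, 0, 0, 0.45], [0, 0, -13, 0, 0, 0, 0.6], [0, 0, -13, 0, 0, 0, 0.6], [0, 0, -13, 0, 0, 0, 0.6], [0, 0, -13, 0, 0, 0, 0.6]]
  ]
}}

```text
clock: 13.3
tool_pos: [0.4428, -0.3255, 0.1575]
orientation: [179.9, 0.0, -102.8]
force: [-0.5, -0.4, -0.4]
opening: 0.0518
gripper_force: 0.0
```

```bash
python3 - <<'E'
from h import *
print(tomove([.5224,-.0132,.16],-174))
s=snapshot('wrist'); t=snapshot('top')
cv2.imwrite('pics/both.png',np.vstack([cv2.resize(s['frame'][:,:,::-1],(480,300)),cv2.resize(t['frame'][120:240,170:470,::-1],(480,192),interpolation=cv2.INTER_CUBIC)]))
E
```

```text
(array([-32.22,  -0.84,  -0.24]), np.float64(71.2), array([ 0.4428, -0.3255,  0.1575]), array([ 1.7990e+02,  3.0000e-02, -1.0279e+02]))
```

View pics/both.png

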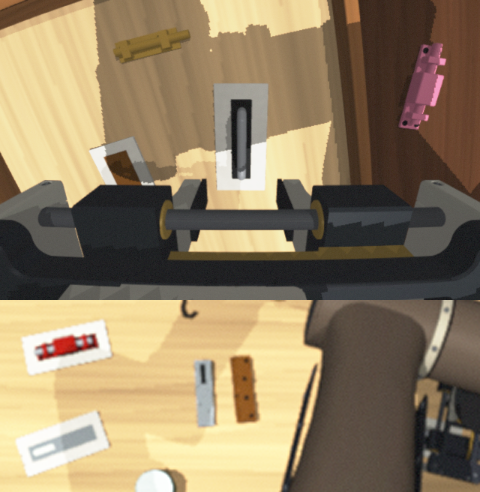

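Both upper fittings lie centred on their boards: the pull at (241,138), the latch at (66,346). The two lower ones are free at (204,393) and (244,389). The hinge is next.

>>> {"method": "play_rows", "body": {
  "commands": [
    [[-2, 0, 0, 0, 0, 7, 0.6], [-5, 0, 0, 0, 0, 14, 0.6], [-8, 0, 0, 0, 0, 21, 0.6], [-11, -0.2, 0, 0, 0, 28, 0.6], [-14, -0.3, 0, 0, 0, 35, 0.6], [-17.5, -0.4, 0, 0, 0, 42, 0.6], [-21, -0.5, 0, 0, 0, 49, 0.6], [-24.5, -0.6, 0, 0, 0, 56, 0.6], [-28, -0.7, 0, 0, 0, 63, 0.6], [-31, -0.8, 0, 0, 0, 70, 0.6], [-32.2, -0.8, 0, 0, 0, 71, 0.6], [-32.2, -0.8, 0, 0, 0, 71, 0.6], [-32.2, -0.8, 0, 0, 0, 71, 0.6], [-32.2, -0.8, 0, 0, 0, 71, 0.6]]
  ]
}}

```text
clock: 14.57
tool_pos: [0.5221, -0.0141, 0.1578]
orientation: [-180.0, -0.1, -173.7]
force: [0.2, -0.2, -0.4]
opening: 0.0527
gripper_force: 0.0
```

```bash
python3 - <<'E'
from h import *
print(tomove([.5224,-.0132,.009],-174), get_obs()["opening"])
s=snapshot('wrist'); h=hsv(s).astype(int); H,S,V=h[...,0],h[...,1],h[...,2]
m=((H>=4)&(H<17)&(S>130)&(V<170)).astype(np.uint8); m[245:]=0; m[:,:150]=0;m[:,500:]=0
m=cv2.morphologyEx(m,cv2.MORPH_OPEN,np.ones((3,3)));m=cv2.morphologyEx(m,cv2.MORPH_CLOSE,np.ones((7,7)))
[print(r) for r in shapes(s,m,.020,300)]
cv2.imwrite('pics/w5.png',s['frame'][:,:,::-1])
E
```

```text
(array([-0.07,  0.09, 14.88]), np.float64(0.3), array([ 0.5221, -0.0141,  0.1578]), array([-1.7998e+02, -9.0000e-02, -1.7370e+02])) 0.0526679383524421
[np.float32(522.1), np.float32(-12.6), 119.1, 34.4, 6.1, [323.0, 185.0]]
```

View pics/w5.png

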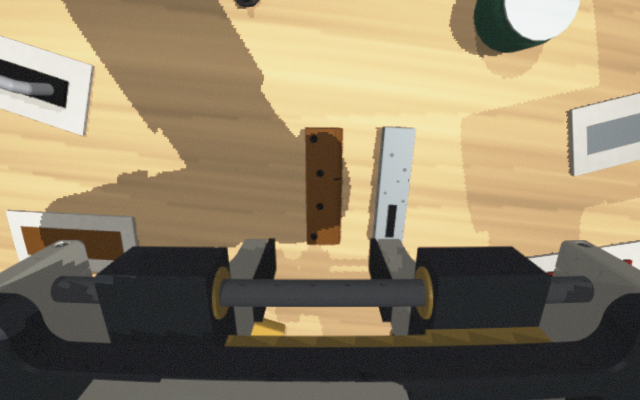

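The hinge at (323,185) measures (522.1, -12.6) at 6.1°, and the hasp is at (395,183). I descend and grip.

>>> {"method": "play_rows", "body": {
  "commands": [
    [[0, 0.1, 2, 0, 0, 0, 0.58], [0, 0.1, 5, 0, 0, 0, 0.58], [0, 0.1, 8, 0, 0, 0, 0.58], [0, 0.1, 10.5, 0, 0, 0, 0.58], [0, 0.1, 12.5, 0, 0, 0, 0.58], [0, 0.1, 13.8, 0, 0, 0, 0.58], [0, 0.1, 14.7, 0, 0, 0, 0.58], [0, 0.1, 14.7, 0, 0, 0, 0.58], [0, 0.1, 14.7, 0, 0, 0, 0.45], [0, 0.1, 14.7, 0, 0, 0, 0.3], [0, 0.1, 14.7, 0, 0, 0, 0.25], [0, 0.1, 14.7, 0, 0, 0, 0.25], [0, 0.1, 14.7, 0, 0, 0, 0.25], [0, 0.1, 14.7, 0, 0, 0, 0.25]]
  ]
}}

```text
clock: 15.78
tool_pos: [0.5233, -0.0126, 0.0126]
orientation: [180.0, 0.1, -173.7]
force: [-0.6, -3.0, 6.4]
opening: 0.0349
gripper_force: 30.0
```

>>> {"method": "play_rows", "body": {
  "commands": [
    [[0, 0, 0, 0, 0, 0, 0.25], [0, 0, -0.5, 0, 0, 0, 0.25], [0, 0, -1.5, 0, 0, 0, 0.25], [0, 0, -3, 0, 0, 0, 0.25], [0, 0, -5, 0, 0, 0, 0.25], [0, 0, -7.5, 0, 0, 0, 0.25], [0, 0, -10, 0, 0, 0, 0.25], [0, 0, -11.5, 0, 0, 0, 0.25], [0, 0, -12, 0, 0, 0, 0.25], [0, 0, -12, 0, 0, 0, 0.25]]
  ]
}}

```text
clock: 16.62
tool_pos: [0.523, -0.0122, 0.1331]
orientation: [179.9, 0.2, -173.8]
force: [-0.4, -1.0, -3.5]
opening: 0.035
gripper_force: 30.0
```

```bash
python3 - <<'E'
from h import *
print(tomove([.6166,-.2871,.13],-86.4)); o=get_obs(); print(o['opening'],o['force'],o['joint_pos'].round(0))
s=snapshot('wrist')
cv2.imwrite('pics/w6.png',s['frame'][:,:,::-1])
E
```

```text
(array([ -6.32, -28.34,   0.3 ]), np.float64(-87.4), array([ 0.523 , -0.0122,  0.1331]), array([ 1.7995e+02,  1.6000e-01, -1.7377e+02]))
0.034988076281003026 [-0.36474831 -1.00023617 -3.51531988] [  20.   11.  -26.   -0.  -53. -104.]
```

View pics/w6.png

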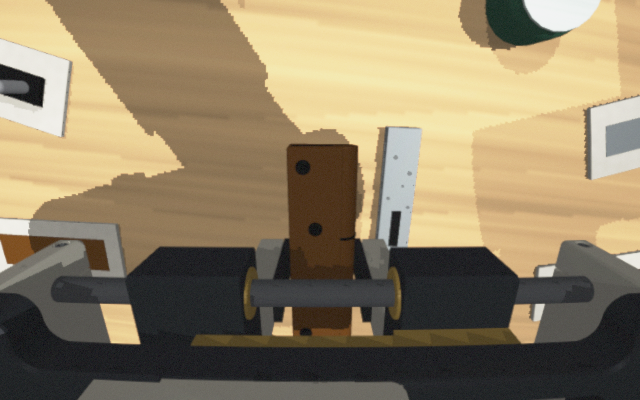

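The hinge is lifted level and centred at (322,240). I carry it to the brown board.

>>> {"method": "play_rows", "body": {
  "commands": [
    [[-0.2, -0.8, 0, 0, 0, -4, 0.25], [-0.6, -2.7, 0, 0, 0, -11, 0.25], [-1.1, -5, 0, 0, 0, -18, 0.25], [-1.6, -7.3, 0, 0, 0, -25, 0.25], [-2.1, -9.6, 0, 0, 0, -32, 0.25], [-2.6, -11.9, 0, 0, 0, -39, 0.25], [-3.2, -14.2, 0, 0, 0, -46, 0.25], [-3.7, -16.5, 0, 0, 0, -53, 0.25], [-4.2, -18.8, 0, 0, 0, -60, 0.25], [-4.7, -21.1, 0, 0, 0, -67, 0.25], [-5.2, -23.4, 0, 0, 0, -74, 0.25], [-5.7, -25.7, 0, 0, 0, -80, 0.25], [-6.1, -27.5, 0, 0, 0, -85, 0.25], [-6.3, -28.3, 0, 0, 0, -87.4, 0.25], [-6.3, -28.3, 2, 0, 0, -87.4, 0.25], [-6.3, -28.3, 4.5, 0, 0, -87.4, 0.25], [-6.3, -28.3, 7, 0, 0, -87.4, 0.25], [-6.3, -28.3, 9, 0, 0, -87.4, 0.25], [-6.3, -28.3, 9, 0, 0, -87.4, 0.25], [-6.3, -28.3, 9, 0, 0, -87.4, 0.25]]
  ]
}}

```text
clock: 18.33
tool_pos: [0.614, -0.2868, 0.0388]
orientation: [179.7, 0.1, -86.4]
force: [0.6, -0.5, -2.1]
opening: 0.0349
gripper_force: 30.0
```

```bash
python3 -c "
from h import *
print(tomove([.6166,-.2871,.018],-86.4)); o=get_obs(); print(o['opening'],o['force'])"
```

```text
(array([ 0.05, -0.27,  2.08]), np.float64(0.0), array([ 0.614 , -0.2868,  0.0388]), array([ 1.7969e+02,  8.0000e-02, -8.6390e+01]))
0.034885316893402844 [ 0.61584962 -0.5418159  -2.10527914]
```

>>> {"method": "play_rows", "body": {
  "commands": [
    [[0, 0, 0, 0, 0, 0, 0.25], [0, 0, 0, 0, 0, 0, 0.25]]
  ]
}}

```text
clock: 18.5
tool_pos: [0.6168, -0.2873, 0.0428]
orientation: [-179.9, -0.0, -86.4]
force: [0.2, 0.2, -3.0]
opening: 0.0352
gripper_force: 30.0
```

>>> {"method": "play_rows", "body": {
  "commands": [
    [[0, 0, 1, 0, 0, 0, 0.25], [0, 0, 1.8, 0, 0, 0, 0.25], [0, 0, 2.2, 0, 0, 0, 0.25], [0, 0, 2.4, 0, 0, 0, 0.25], [0, 0, 2.5, 0, 0, 0, 0.25], [0, 0, 2.5, 0, 0, 0, 0.25]]
  ]
}}

```text
clock: 19.0
tool_pos: [0.6152, -0.2869, 0.0176]
orientation: [179.9, 0.0, -86.4]
force: [-4.9, 3.6, 8.7]
opening: 0.035
gripper_force: 30.0
```

Contact again. I release, retreat, then plan the approach to the hasp (513.8, 57.0), with tool yaw about -175.

>>> {"method": "play_rows", "body": {
  "commands": [
    [[0, 0, 0, 0, 0, 0, 0.5], [0, 0, 0, 0, 0, 0, 0.55], [0, 0, 0, 0, 0, 0, 0.55], [0, 0, 0, 0, 0, 0, 0.55], [0, 0, -2, 0, 0, 0, 0.55], [0, 0, -5, 0, 0, 0, 0.55], [0, 0, -9, 0, 0, 0, 0.55], [0, 0, -13, 0, 0, 0, 0.55], [0, 0, -13, 0, 0, 0, 0.55], [0, 0, -13, 0, 0, 0, 0.55], [0, 0, -13, 0, 0, 0, 0.55]]
  ]
}}

```text
clock: 19.92
tool_pos: [0.6158, -0.287, 0.1467]
orientation: [-180.0, 0.0, -86.4]
force: [0.0, 0.4, -0.9]
opening: 0.048
gripper_force: 0.0
```

```bash
python3 -c "
from h import *
print(tomove([.5138,.057,.15],-175.5)); o=get_obs(); print(o['opening'])"
```

```text
(array([-34.97,   8.01,  -0.33]), np.float64(89.1), array([ 0.6158, -0.287 ,  0.1467]), array([-1.7995e+02,  1.0000e-02, -8.6390e+01]))
0.04804105717549013
```

>>> {"method": "play_rows", "body": {
  "commands": [
    [[-2, 0.5, 0, 0, 0, 7, 0.55], [-5, 1.2, 0, 0, 0, 14, 0.55], [-8, 1.8, 0, 0, 0, 21, 0.55], [-11, 2.5, 0, 0, 0, 28, 0.55], [-14, 3.2, 0, 0, 0, 35, 0.55], [-17, 3.9, 0, 0, 0, 42, 0.55], [-20, 4.6, 0, 0, 0, 49, 0.55], [-23, 5.3, 0, 0, 0, 56, 0.55], [-26, 6, 0, 0, 0, 63, 0.55], [-29, 6.6, 0, 0, 0, 70, 0.55], [-32, 7.3, 0, 0, 0, 77, 0.55], [-34, 7.8, 0, 0, 0, 84, 0.55], [-35, 8, 0, 0, 0, 89, 0.55], [-35, 8, 0, 0, 0, 89, 0.55], [-35, 8, 0, 0, 0, 89, 0.55], [-35, 8, 0, 0, 0, 89, 0.55]]
  ]
}}

```text
clock: 21.25
tool_pos: [0.5135, 0.0566, 0.1457]
orientation: [-180.0, -0.1, -175.2]
force: [0.3, -0.0, 0.2]
opening: 0.0484
gripper_force: 0.0
```

```bash
python3 - <<'E'
from h import *
print(tomove([.5138,.057,.012],-175.5), get_obs()["opening"])
s=snapshot('wrist'); h=hsv(s).astype(int); H,S,V=h[...,0],h[...,1],h[...,2]
m=((S<45)&(V>90)).astype(np.uint8); m[242:]=0; m[:90]=0; m[:,:250]=0;m[:,400:]=0
m=cv2.morphologyEx(m,cv2.MORPH_CLOSE,np.ones((9,9)))
[print(r) for r in shapes(s,m,.020,300)]
cv2.imwrite('pics/w7.png',s['frame'][:,:,::-1])
E
```

```text
(array([-0.05,  0.05, 13.37]), np.float64(0.3), array([0.5135, 0.0566, 0.1457]), array([-1.7996e+02, -9.0000e-02, -1.7524e+02])) 0.04838827195198962
[np.float32(508.8), np.float32(57.0), 111.2, 29.7, 4.0, [322.0, 185.0]]
```

View pics/w7.png

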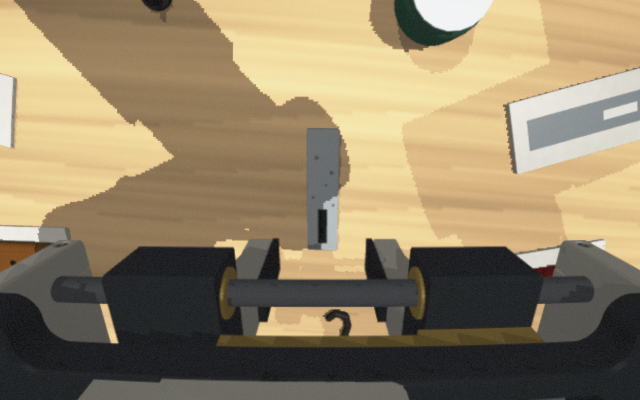

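The hasp at (322,188) is centred and aligned; my mask cut its near end, so the length reads short. I descend and grip.

>>> {"method": "play_rows", "body": {
  "commands": [
    [[0, 0, 2, 0, 0, 0, 0.55], [0, 0, 5, 0, 0, 0, 0.55], [0, 0, 8, 0, 0, 0, 0.55], [0, 0, 10.5, 0, 0, 0, 0.55], [0, 0, 12.3, 0, 0, 0, 0.55], [0, 0, 13.3, 0, 0, 0, 0.55], [0, 0, 13.3, 0, 0, 0, 0.55], [0, 0, 13.3, 0, 0, 0, 0.4], [0, 0, 13.3, 0, 0, 0, 0.2], [0, 0, 13.3, 0, 0, 0, 0.2], [0, 0, 13.3, 0, 0, 0, 0.2], [0, 0, 13.3, 0, 0, 0, 0.2], [0, 0, 13.3, 0, 0, 0, 0.2]]
  ]
}}

```text
clock: 22.38
tool_pos: [0.5148, 0.0575, 0.0148]
orientation: [180.0, 0.1, -175.3]
force: [-0.5, -0.5, 7.1]
opening: 0.0291
gripper_force: 30.0
```

>>> {"method": "play_rows", "body": {
  "commands": [
    [[0, 0, 0, 0, 0, 0, 0.2], [0, 0, -0.5, 0, 0, 0, 0.2], [0, 0, -1.5, 0, 0, 0, 0.2], [0, 0, -3, 0, 0, 0, 0.2], [0, 0, -5, 0, 0, 0, 0.2], [0, 0, -7.5, 0, 0, 0, 0.2], [0, 0, -10, 0, 0, 0, 0.2], [0, 0, -11.5, 0, 0, 0, 0.2], [0, 0, -12, 0, 0, 0, 0.2], [0, 0, -12, 0, 0, 0, 0.2], [0, 0, -12, 0, 0, 0, 0.2]]
  ]
}}

```text
clock: 23.3
tool_pos: [0.5133, 0.057, 0.1332]
orientation: [180.0, -0.0, -175.4]
force: [0.3, -0.7, -2.2]
opening: 0.0293
gripper_force: 30.0
```

```bash
python3 - <<'E'
from h import *
print(tomove([.4206,.3032,.133],111.2)); o=get_obs(); print(o['opening'],o['force'],o['joint_pos'].round(0))
s=snapshot('wrist')
cv2.imwrite('pics/w8.png',s['frame'][:,:,::-1])
E
```

```text
(array([ 7.26, 25.28,  0.03]), np.float64(73.4), array([0.5133, 0.057 , 0.1332]), array([ 1.7998e+02, -3.0000e-02, -1.7539e+02]))
0.029346914961499968 [ 0.29186512 -0.72590987 -2.15428703] [  28.   10.  -27.   -0.  -53. -113.]
```

View pics/w8.png

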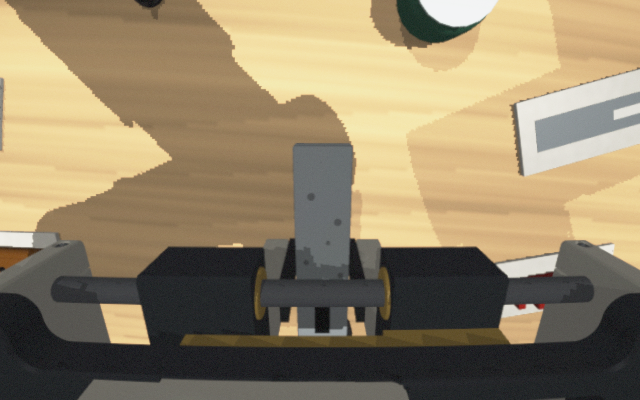

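The hasp is held level and centred at (322,240). I take it to the grey board, turning the way joint 6 allows.

>>> {"method": "play_rows", "body": {
  "commands": [
    [[0.2, 0.7, 0, 0, 0, -4, 0.2], [0.6, 2.2, 0, 0, 0, -11, 0.2], [1.1, 3.9, 0, 0, 0, -18, 0.2], [1.6, 5.6, 0, 0, 0, -25, 0.2], [2.1, 7.3, 0, 0, 0, -32, 0.2], [2.6, 9, 0, 0, 0, -39, 0.2], [3.1, 10.7, 0, 0, 0, -46, 0.2], [3.6, 12.4, 0, 0, 0, -53, 0.2], [4.1, 14.1, 0, 0, 0, -60, 0.2], [4.5, 15.8, 0, 0, 0, -67, 0.2], [5, 17.5, 0, 0, 0, -74, 0.2], [5.5, 19.2, 0, 0, 0, -81, 0.2], [6, 20.9, 0, 0, 0, -88, 0.2], [6.5, 22.6, 0, 0, 0, -95, 0.2], [7, 24.3, 0, 0, 0, -102, 0.2], [7.3, 25.3, 0, 0, 0, -106.6, 0.2], [7.3, 25.3, 0, 0, 0, -106.6, 0.2], [7.3, 25.3, 0, 0, 0, -106.6, 0.2], [7.3, 25.3, 0, 0, 0, -106.6, 0.2]]
  ]
}}

```text
clock: 24.93
tool_pos: [0.4203, 0.3026, 0.1325]
orientation: [179.9, -0.1, -68.9]
force: [0.2, -0.6, -1.4]
opening: 0.0295
gripper_force: 30.0
```

```bash
python3 -c "
from h import *
print(tomove([.4206,.3032,.0195],-68.8)); o=get_obs(); print(o['opening'],o['force'])"
```

```text
(array([-0.06, -0.07, 11.3 ]), np.float64(-0.1), array([0.4203, 0.3026, 0.1325]), array([ 1.7989e+02, -7.0000e-02, -6.8900e+01]))
0.029495163905584453 [ 0.16846497 -0.57653627 -1.36152164]
```

>>> {"method": "play_rows", "body": {
  "commands": [
    [[0, 0, 2, 0, 0, 0, 0.2], [0, 0, 4.5, 0, 0, 0, 0.2], [0, 0, 7, 0, 0, 0, 0.2], [0, 0, 9, 0, 0, 0, 0.2], [0, 0, 10.3, 0, 0, 0, 0.2], [0, 0, 10.9, 0, 0, 0, 0.2], [0, 0, 11.1, 0, 0, 0, 0.2], [0, 0, 11.3, 0, 0, 0, 0.2], [0, 0, 11.3, 0, 0, 0, 0.2]]
  ]
}}

```text
clock: 25.68
tool_pos: [0.4211, 0.3036, 0.021]
orientation: [-180.0, 0.0, -68.8]
force: [-0.1, -0.1, -1.6]
opening: 0.0295
gripper_force: 30.0
```

>>> {"method": "play_rows", "body": {
  "commands": [
    [[0, 0, 0.1, 0, 0, 0, 0.2], [0, 0, 0.2, 0, 0, 0, 0.2]]
  ]
}}

```text
clock: 25.85
tool_pos: [0.4212, 0.304, 0.0197]
orientation: [-179.9, 0.1, -68.8]
force: [-6.2, -2.4, 18.7]
opening: 0.0297
gripper_force: 30.0
```

Firm contact. I release and retreat clear of the drawer for a final check.

>>> {"method": "play_rows", "body": {
  "commands": [
    [[0, 0, -0.1, 0, 0, 0, 0.4], [0, 0, -0.1, 0, 0, 0, 0.5], [0, 0, -0.1, 0, 0, 0, 0.5], [0, 0, -0.1, 0, 0, 0, 0.5], [0, 0, -2, 0, 0, 0, 0.5], [0, 0, -5, 0, 0, 0, 0.5], [0, 0, -9, 0, 0, 0, 0.5], [0, 0, -13, 0, 0, 0, 0.5], [0, 0, -17, 0, 0, 0, 0.5], [0, 0, -18, 0, 0, 0, 0.5], [8, 0, -18, 0, 0, 0, 0.5], [14, 0, -18, 0, 0, 0, 0.5], [20, 0, -18, 0, 0, 0, 0.5], [25, 0, -18, 0, 0, 0, 0.5], [30, 0, -18, 0, 0, 0, 0.5], [32, 0, -18, 0, 0, 0, 0.5], [32, 0, -18, 0, 0, 0, 0.5], [32, 0, -18, 0, 0, 0, 0.5], [32, 0, -18, 0, 0, 0, 0.5]]
  ]
}}

```text
clock: 27.43
tool_pos: [0.5375, 0.001, 0.1981]
orientation: [180.0, -0.0, -69.0]
force: [-0.2, 0.7, 0.3]
opening: 0.0438
gripper_force: 0.0
```

```bash
python3 - <<'E'
from h import *
s=snapshot('scene'); t=snapshot('top')
cv2.imwrite('pics/end.png',np.vstack([cv2.resize(s['frame'][:,:,::-1],(480,300)),cv2.resize(t['frame'][80:260,110:520,::-1],(592,260),interpolation=cv2.INTER_CUBIC)[:,:480] if 0 else cv2.resize(t['frame'][80:260,110:520,::-1],(480,211),interpolation=cv2.INTER_CUBIC)]))
E
```

```text
(no output)
```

View pics/end.png

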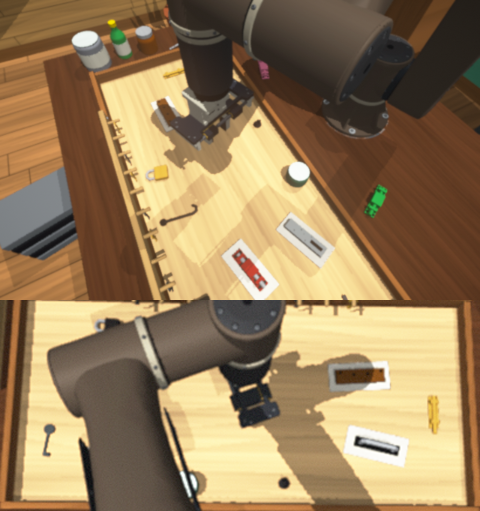

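All four fittings lie centred and square on their boards: hinge (359,377), pull (377,446), latch (249,268), hasp (305,238). The padlock and hook look unmoved and the robot is clear of everything.

```bash
python3 -c "
from plant import *
print(close_job())"
```

```text
the job is handed in; nothing more can be done
None
```

The job is handed in at about 27 s of the 99 s allowed: all four fittings lie right side up on their own boards, upper pair placed first, and the padlock and hook look undisturbed in the final pictures; no verdict came back.

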